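Find the rocking port cover on the cable box and seat it

ROBOT

A 6-joint arm with a two-finger parallel gripper is mounted at the origin on the work surface. World frame = base frame: x ahead of the robot, y to its left, z up, the work surface at z = 0. Lengths are in m, angles in rad, forces in N, time in s.
With the tool pointing down it reaches from about 0.375 to 0.9 m from the base axis. Payload 3.1 kg.
Tool frame: the origin (TCP) lies midway between the tips of the shut fingers; the grasp point (between the pads) lies 19 mm behind it; x points along the fingers, y is the direction in which the jaws open and shut, and the axes are right-handed (so a half turn about x gives the same grasp; the last joint's range is limited). The gripper opens to 87 mm and grips with 3 to 60 N. Pads are 19 mm wide; open, the fingers measure 117 mm over their backs; the gripper's body (75 mm by 190 mm) begins 51 mm behind the grasp point.
Start: joints at [0.994, 0.527, 1.433, -0, 1.181, -0.178], TCP at [0.243, 0.576, 0.223] pointing down, gripper open.
Joint ranges: [-3.08, 3.08], [-0.75, 2.2], [0.22, 2.44], [-1.43, 4.57], [0, 2.65], [-2.85, 2.85]. Speed limits (rad/s): [2.79, 2.79, 3.14, 3.14, 3.14, 3.14].

INTERFACE

Orientations are given as a unit quaternion [x, y, z, w].
In Python, from rig import get_obs, imaging, robot gives the robot as it stands.
- The arm moves only by the shell command python3 -m inch 'ROWS' [FORCE]. ROWS is JSON, a list of rows, each a list of 3 entries, a list of its own where there are three numbers: the finger opening in mm, from 0 to 87, then the shift along the tool's x, y, z in mm, then the turn, a rotation vector about the tool's x, y, z in degrees. In form: [[grip, [dx, dy, dz], [wx, wy, wz]], ...]. A call has 1 to 12 rows; each row shifts and turns the pose as measured when the row begins, along the tool's axes as they then stand; what a row does not reach is not made up. A row lasts 1/8 s, in which the tool goes at most 62.5 mm and 10.7 degrees, less where a joint would pass 70% of its speed; a pose out of reach is approached as far as the arm can. A call with a gripper value outside its range is refused whole. The fingers move at their own pace and stop on an object; FORCE is the grip in N (left out, the last holds). Time passes only in rows, so rows that do not move let the fingers close. It gives the time, the measured TCP pose, the force and the opening at its end, in the units of the state.
- get_obs(): the state, without advancing time (a new reading comes with each control period).
- imaging.camera(name): name is "scene" or "side" or "wrist"; returns the picture (384x512x3 uint8, red, green, blue); there is no depth.
- imaging.camera_params(name): a dict with "camera_matrix" (3x3 intrinsics, pixels), "xyz" and "rotation" of the camera in the world. Camera axes: x right, y down, z forward; pixel columns grow to the right and rows downward; lengths in m; the calibration is good to about 2 mm. A picture is of the moment at which its call begins: read the wrist's pose just before it. camera_params takes no time and is no camera call; for the wrist camera it gives the pose at the moment of the call.
- robot.hand_in(): hands the job in, once; it reports no verdict.
Trained networks look in the newest picture that a camera, given by its name, has taken for a name from the list of things; names that differ only in an ending like _2 or _b are one class to them, and where a whole thing is asked for, a point or a joint stands for the part that bears it (a point fixed in the world has none). Each returns a list of dicts, best first, with "confidence" (0 to 1); they miss things now and then, are a little off and sometimes report something else, mostly with a low value. They report only what shows in the picture. A call takes as long as a camera call.
- imaging.cut_out(camera, target): "pixels" (384x512 bool, what is visible of it) and "box" ([centre column, centre row, width, height] in pixels, round what is visible of it).
- imaging.tip_of(camera, target): "pixel" ([column, row] in pixels: a listed point, or the origin of a listed thing).
The state is a dict: "time": time; "q": joint angles; "joint_velocities": joint speeds; "joint_torque": joint torques, N m; "position": TCP position; "tool_rot": TCP orientation; "ft_force": force on the tool from outside, world axes, zero at the start; "moment": the same for the moment, N m; "grip_width": finger opening in m.
Only numpy, scipy, OpenCV 4.12 (cv2) and the standard library are available. Lean on these libraries where they do the work, as an engineer would, in place of code of your own. Each camera call takes 0.05 s, during which the arm holds its last target. There are 200 camera calls.

TASK

One of the four identical white covers on the steel box has come off its clips. Test them with light presses near one end until you find the one that rocks, then press that cover firmly in its middle until it is fully home and sits level. Only press, do not pull up or lift anything, press the sound covers no more than lightly, and leave the figurine and everything else where it stands.

Things in the scene. Friction and masses are not known exactly. Their poses are not given: they have to be found in the camera images.
- cable_box: Low steel box, 250 x 260 x 60 mm (its own x, y, z), fixed to the cabinet top but standing elsewhere and turned otherwise each time. Origin: centre of its underside. On its lid, in two rows of two, sit four identical white snap-in port covers, each in its own white slot frame.
- slot_a: One of four identical slots: white frame 56 x 92 mm (own x, y, parallel to the box's), rim 10 mm above its origin, holding a flat oblong white cover, 44 x 80 x 12 mm. Origin: centre of the slot's foot, near the lid (60 to 64 mm up). Cover top: 16 mm above the origin if sound, 20 mm if loose; the slots stand up to 4 mm unevenly, so height alone does not tell. Which slot lies where changes.
- sink_a (a joint): How far (m) the cover of slot_a has gone down since the start: 0 for all four, negative if pulled up. Sound cover: on a springy gasket, sinks about 1 mm per 2.5 N and springs back; pressing it 5 mm deep (about 12 N) breaks its clips. Loose cover: pressed in its middle with over 16 N (20 N is good) it goes down 4 mm to a stop, stays there (0.004) and rocks no more.
- rock_a (a joint): Tilt (rad) of the cover of slot_a about the slot's x axis: 0 level (all start so), positive when its -y end dips, negative when its +y end dips. The loose cover see-saws about its middle: 2 to 5 N about 28 mm from the middle towards either end dips that end 3 mm (0.11 rad) to a stop; it springs level when let go. A sound cover tilts under 0.015 rad.
- slot_b: One of four identical slots: white frame 56 x 92 mm (own x, y, parallel to the box's), rim 10 mm above its origin, holding a flat oblong white cover, 44 x 80 x 12 mm. Origin: centre of the slot's foot, near the lid (60 to 64 mm up). Cover top: 16 mm above the origin if sound, 20 mm if loose; the slots stand up to 4 mm unevenly, so height alone does not tell. Which slot lies where changes.
- sink_b (a joint): How far (m) the cover of slot_b has gone down since the start: 0 for all four, negative if pulled up. Sound cover: on a springy gasket, sinks about 1 mm per 2.5 N and springs back; pressing it 5 mm deep (about 12 N) breaks its clips. Loose cover: pressed in its middle with over 16 N (20 N is good) it goes down 4 mm to a stop, stays there (0.004) and rocks no more.
- rock_b (a joint): Tilt (rad) of the cover of slot_b about the slot's x axis: 0 level (all start so), positive when its -y end dips, negative when its +y end dips. The loose cover see-saws about its middle: 2 to 5 N about 28 mm from the middle towards either end dips that end 3 mm (0.11 rad) to a stop; it springs level when let go. A sound cover tilts under 0.015 rad.
- slot_c: One of four identical slots: white frame 56 x 92 mm (own x, y, parallel to the box's), rim 10 mm above its origin, holding a flat oblong white cover, 44 x 80 x 12 mm. Origin: centre of the slot's foot, near the lid (60 to 64 mm up). Cover top: 16 mm above the origin if sound, 20 mm if loose; the slots stand up to 4 mm unevenly, so height alone does not tell. Which slot lies where changes.
- sink_c (a joint): How far (m) the cover of slot_c has gone down since the start: 0 for all four, negative if pulled up. Sound cover: on a springy gasket, sinks about 1 mm per 2.5 N and springs back; pressing it 5 mm deep (about 12 N) breaks its clips. Loose cover: pressed in its middle with over 16 N (20 N is good) it goes down 4 mm to a stop, stays there (0.004) and rocks no more.
- rock_c (a joint): Tilt (rad) of the cover of slot_c about the slot's x axis: 0 level (all start so), positive when its -y end dips, negative when its +y end dips. The loose cover see-saws about its middle: 2 to 5 N about 28 mm from the middle towards either end dips that end 3 mm (0.11 rad) to a stop; it springs level when let go. A sound cover tilts under 0.015 rad.
- slot_d: One of four identical slots: white frame 56 x 92 mm (own x, y, parallel to the box's), rim 10 mm above its origin, holding a flat oblong white cover, 44 x 80 x 12 mm. Origin: centre of the slot's foot, near the lid (60 to 64 mm up). Cover top: 16 mm above the origin if sound, 20 mm if loose; the slots stand up to 4 mm unevenly, so height alone does not tell. Which slot lies where changes.
- sink_d (a joint): How far (m) the cover of slot_d has gone down since the start: 0 for all four, negative if pulled up. Sound cover: on a springy gasket, sinks about 1 mm per 2.5 N and springs back; pressing it 5 mm deep (about 12 N) breaks its clips. Loose cover: pressed in its middle with over 16 N (20 N is good) it goes down 4 mm to a stop, stays there (0.004) and rocks no more.
- rock_d (a joint): Tilt (rad) of the cover of slot_d about the slot's x axis: 0 level (all start so), positive when its -y end dips, negative when its +y end dips. The loose cover see-saws about its middle: 2 to 5 N about 28 mm from the middle towards either end dips that end 3 mm (0.11 rad) to a stop; it springs level when let go. A sound cover tilts under 0.015 rad.
- figurine: Small turned wooden figurine, 26 mm across, 60 mm tall, standing loose on the lid in the middle between the four slots. Origin: centre of its underside. A bystander: leave it standing.
- remote: Black remote control, 36 x 150 x 18 mm (x, y, z), lying loose on the lid along the far edge of the box. Origin: centre of its underside. A bystander.
- controller_1: White game controller, about 100 x 150 x 55 mm, lying loose on the cabinet top to the left of the box. Origin: middle of its underside. A bystander.
- controller_2: A second such controller, to the right of the box. A bystander.
- bowl: White ceramic bowl, 130 mm across, 55 mm tall, on the cabinet top, left. Origin: centre of its underside. A bystander.
- mug: Blue ceramic mug, 80 mm across, 90 mm tall, on the cabinet top, right. Origin: centre of its underside. A bystander.

How it is judged:
By the outcome, as a careful person would: the job done as asked, in the order asked, and still so for the second after the job is handed in, with the robot touching nothing.
It also fails if it takes over 58 s, if anything falls off the work surface, if the arm or the gripper's body presses on something with over 40 N, if the wrist force passes 120 N, or if a joint passes its speed limit or range.

## Working session

There is one attempt and no reset: what is moved stays moved. The work goes in short steps, Python scripts to look and compute and a shell command to move; the robot and the scene stay as the last step left them, time stands still between calls to the robot, and variables do not carry over. Pictures are saved under pics/ and viewed, about 8 in all and at most 12, crops included, and the job is handed in when it is done.

```bash
mkdir -p pics; python3 - <<'E'
from rig import get_obs, imaging, robot
import cv2,numpy as np
o=get_obs();print(o)
ims=[]
for n in("scene","side"):
    im=imaging.camera(n);p=imaging.camera_params(n);print(n,p)
    cv2.imwrite(f"pics/{n}1.png",im[:,:,::-1])
    for t in("slot_a","figurine","remote","cable_box"):
        print(t,[(np.round(d["pixel"],1).tolist(),round(d["confidence"],2)) for d in imaging.tip_of(n,t)])
    print([(np.round(d["box"],1).tolist(),round(d["confidence"],2)) for d in imaging.cut_out(n,"sink_a")])
E
```

```text
{'time': 0.0, 'q': array([ 9.93497211e-01,  5.28462110e-01,  1.43389329e+00,  9.56264951e-06,
        1.18141565e+00, -1.78503887e-01]), 'joint_velocities': array([ 1.45394502e-03, -6.12357726e-05,  5.80166330e-05,  1.01750833e-03,
       -2.24599521e-04, -1.63905450e-03]), 'joint_torque': array([ 8.67043600e-04, -4.40036738e+01, -1.76593137e+01,  6.33886806e-02,
        5.84114925e-02, -1.60375453e-04]), 'position': array([0.24225825, 0.57534253, 0.22157701]), 'tool_rot': array([ 0.13934944,  0.69338263, -0.14077881,  0.69280847]), 'ft_force': array([ 0.28500463,  0.35245785, -0.66258825]), 'moment': array([-0.04463893,  0.0160445 ,  0.01169773]), 'grip_width': 0.08741333519119063}
scene {'camera_matrix': array([[470.59953976,   0.        , 256.81103296],
       [  0.        , 470.59953976, 192.10174307],
       [  0.        ,   0.        ,   1.        ]]), 'xyz': array([ 1.32925007, -0.60532476,  0.66920721]), 'rotation': array([ 0.78016636,  0.39440409, -0.21685674, -0.43446405])}
slot_a [([240.6, 177.1], 0.78), ([205.9, 196.2], 0.75), ([269.6, 186.2], 0.68), ([231.1, 209.0], 0.57
[... 252 characters left out ...]
 34.3, 23.5], 0.73)]
side {'camera_matrix': array([[425.98048304,   0.        , 254.70029339],
       [  0.        , 425.98048304, 193.25675682],
       [  0.        ,   0.        ,   1.        ]]), 'xyz': array([ 0.4547005 , -1.02327361,  0.76246325]), 'rotation': array([ 0.88444246, -0.04996978,  0.01359212, -0.46376698])}
slot_a [([229.3, 194.5], 0.79), ([279.2, 212.4], 0.77), ([262.2, 188.5], 0.72), ([240.0, 220.7], 0.68)]
figurine [([250.0, 205.2], 0.58)]
remote [([291.5, 193.6], 0.63)]
cable_box [([258.4, 218.8], 0.79), ([286.7, 193.2], 0.53)]
[([277.1, 214.8, 24.2, 23.2], 0.87), ([227.0, 191.3, 13.8, 19.5], 0.77), ([262.6, 188.6, 22.9, 18.9], 0.73), ([239.7, 218.9, 22.5, 26.6], 0.65)]
```

```bash
cat > h.py <<'E'
import numpy as np,cv2
from scipy.spatial.transform import Rotation as R
from rig import get_obs, imaging, robot
def ray(p,px):
    K=p["camera_matrix"];d=np.linalg.inv(K)@[px[0],px[1],1]
    d=R.from_quat(p["rotation"]).apply(d);return p["xyz"],d/np.linalg.norm(d)
def plane(p,px,z):
    c,d=ray(p,px);return c+d*(z-c[2])/d[2]
def tri(rs):
    A=sum(np.eye(3)-np.outer(d,d) for c,d in rs);b=sum((np.eye(3)-np.outer(d,d))@c for c,d in rs)
    return np.linalg.solve(A,b)
def proj(p,X):
    v=R.from_quat(p["rotation"]).inv().apply(np.array(X)-p["xyz"]);u=v@p["camera_matrix"].T
    return u[...,:2]/u[...,2:]
E
python3 - <<'E'
from h import *
a=imaging.camera_params("scene");b=imaging.camera_params("side");w=imaging.camera_params("wrist")
o=get_obs();T=R.from_quat(o["tool_rot"])
print("wristcam in tool",T.inv().apply(w["xyz"]-o["position"]),(T.inv()*R.from_quat(w["rotation"])).as_matrix().round(3), w["camera_matrix"])
print("tool axes",T.as_matrix().round(3))
for n,pa,pb in(("fig",[235.3,191.4],[250,205.2]),("rem",[282.5,208.5],[291.5,193.6]),("box",[242.2,218],[258.4,218.8])):
    print(n,tri([ray(a,pa),ray(b,pb)]).round(3))
for z,p,L in((.062,a,[[240.6,177.1],[205.9,196.2],[269.6,186.2],[231.1,209]]),(.062,b,[[229.3,194.5],[279.2,212.4],[262.2,188.5],[240,220.7]])):
    for l in L: print(plane(p,l,z).round(3))
x=cv2.imread("pics/scene1.png")[140:260,160:360];y=cv2.imread("pics/side1.png")[140:260,160:360]
cv2.imwrite("pics/c1.png",cv2.resize(np.hstack([x,y]),(800,240),interpolation=cv2.INTER_CUBIC))
cv2.imwrite("pics/c2.png",np.vstack([cv2.resize(np.hstack([cv2.imread("pics/scene1.png"),cv2.imread("pics/side1.png")]),(800,300)),cv2.imread("pics/c1.png")]))
E
```

```text
wristcam in tool [-0.16339819 -0.00099257 -0.06672416] [[-0.    -0.244  0.97 ]
 [ 1.    -0.001 -0.   ]
 [ 0.001  0.97   0.244]] [[286.30939982   0.         256.42908147]
 [  0.         286.30939982 194.4227426 ]
 [  0.           0.           1.        ]]
tool axes [[ 0.     0.388  0.922]
 [ 0.     0.922 -0.388]
 [-1.     0.     0.   ]]
fig [ 0.522 -0.071  0.065]
rem [ 0.646 -0.025  0.063]
box [ 0.546 -0.066  0.005]
[ 0.463 -0.013  0.062]
[ 0.489 -0.133  0.062]
[0.543 0.019 0.062]
[ 0.571 -0.115  0.062]
[ 0.468 -0.012  0.062]
[ 0.598 -0.115  0.062]
[0.566 0.006 0.062]
[ 0.49  -0.138  0.062]
```

View pics/c2.png

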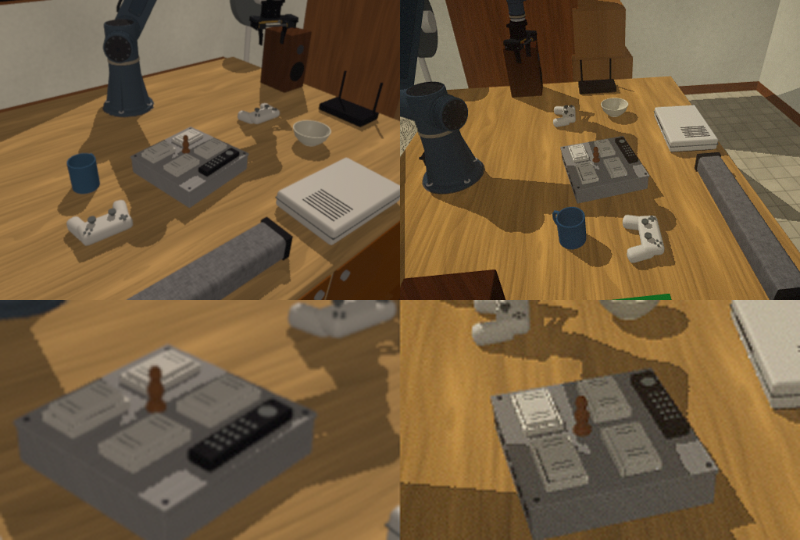

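The crops show the box near (0.54,-0.07) turned about 12°. It has four covers round the brown figurine, and the remote lies on the far edge. Next I move the wrist camera over the box.

```bash
python3 -m inch '[[0,[-3,-38,39],[4.6,0,0]],[0,[-3,-34,42],[4.6,0,0]],[0,[-3,-31,44],[4.6,0,0]],[0,[-3,-27,47],[4.6,0,0]],[0,[-3,-23,49],[4.6,0,0]],[0,[-3,-19,50],[4.6,0,0]],[0,[-3,-15,52],[4.6,0,0]],[0,[-3,-11,53],[4.6,0,0]],[0,[-3,-7,54],[4.6,0,0]],[0,[-3,-3,54],[4.6,0,0]],[0,[-3,2,54],[4.6,0,0]],[0,[-3,6,54],[4.6,0,0]]]'
```

```text
time: 2.1
position: [0.5004, -0.0376, 0.2619]
tool_rot: [0.456, 0.541, -0.448, 0.546]
ft_force: [1.0, 0.1, 0.4]
grip_width: 0.0005
```

```bash
cat > look.py <<'E'
from h import *
import sys,json
n=sys.argv[1]
im=imaging.camera("wrist");p=imaging.camera_params("wrist");cv2.imwrite(f"pics/w{n}.png",im[:,:,::-1])
T=R.from_quat(get_obs()["tool_rot"]);print("tool",T.as_matrix().round(3).tolist(),get_obs()["position"].round(4))
out={"K":p["camera_matrix"].tolist(),"xyz":p["xyz"].tolist(),"rot":p["rotation"].tolist()}
for t in("slot_a","sink_a","figurine","remote","cable_box"):
    L=[d for d in imaging.tip_of("wrist",t) if d["confidence"]>.3]
    out[t]=[list(map(float,d["pixel"])) for d in L]
    z=.061
    print(t,[(np.round(d["pixel"]).tolist(),plane(p,d["pixel"],z)[:2].round(3).tolist(),round(d["confidence"],2)) for d in L])
for d in imaging.cut_out("wrist","sink_a"):
    if d["confidence"]>.3:
        r=cv2.minAreaRect(np.argwhere(d["pixels"])[:,::-1].astype(np.float32))
        print("cut",np.round(d["box"]),[plane(p,c,.08)[:2].round(3).tolist() for c in cv2.boxPoints(r)],plane(p,r[0],.08)[:2].round(3))
        out.setdefault("cut",[]).append([float(v) for v in r[0]])
json.dump(out,open(f"w{n}.json","w"))
E
python3 look.py 1; python3 -m inch '[[0,[0,-25,20],[0,0,0]],[0,[0,-15,20],[0,0,0]],[0,[0,0,0],[0,0,0]]]'; python3 look.py 2
```

```text
tool [[0.019, 0.984, 0.178], [-0.002, 0.178, -0.984], [-1.0, 0.019, 0.006]] [ 0.5048 -0.0447  0.2627]
slot_a [([308.0, 155.0], [0.568, -0.008], 0.97), ([231.0, 156.0], [0.471, -0.027], 0.95)]
time: 2.58
position: [0.4699, -0.0883, 0.2616]
tool_rot: [0.458, 0.539, -0.448, 0.547]
ft_force: [0.5, -0.3, -0.8]
grip_width: 0.0004
tool [[0.017, 0.983, 0.18], [0.003, 0.18, -0.984], [-1.0, 0.018, -0.0]] [ 0.4702 -0.0876  0.2616]
slot_a [([261.0, 217.0], [0.489, -0.142], 0.7), ([335.0, 216.0], [0.586, -0.123], 0.66), ([341.0, 119.0], [0.563, 0.001], 0.62), ([260.0, 121.0], [0.464, -0.02], 0.57)]Traceback (most recent call last):
  File "look.py", line 8, in <module>
    L=[d for d in imaging.tip_of("wrist",t) if d["confidence"]>.3]
                  ~~~~~~~~~~~~~~^^^^^^^^^^^
ValueError: it knows: bowl, cable_box, controller, figurine, mug, remote, slot
Traceback (most recent call last):
  File "look.py", line 8, in <module>
    L=[d for d in imaging.tip_of("wrist",t) if d["confidence"]>.3]
                  ~~~~~~~~~~~~~~^^^^^^^^^^^
ValueError: it knows: bowl, cable_box, controller, figurine, mug, remote, slot
```

View pics/w2.png

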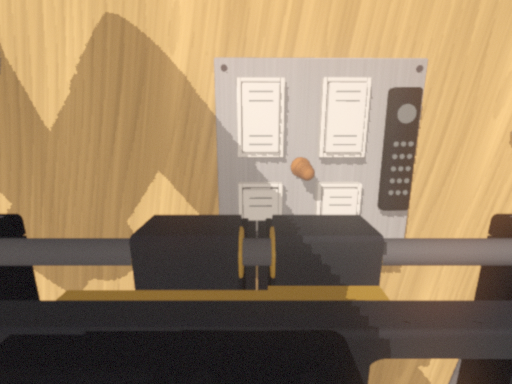

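The wrist view is aligned with the box. It shows the two +y covers (columns 240-285 and 322-370, rows 77-157) and the figurine at (302,168). The gripper hides the -y covers, so I shift towards -y to see all four.

```bash
sed -i 's/("slot_a","sink_a","figurine"/("slot_a","figurine"/' look.py; python3 -m inch '[[0,[0,25,-15],[0,0,0]],[0,[0,0,0],[0,0,0]]]';python3 look.py 3; python3 -m inch '[[0,[0,0,50],[0,0,0]],[0,[0,0,50],[0,0,0]],[0,[0,0,0],[0,0,0]]]'; python3 look.py 4
python3 - <<'E'
from h import *
cv2.imwrite("pics/v34.png",np.vstack([cv2.imread("pics/w3.png")[:220],cv2.imread("pics/w4.png")[:300]]))
E
```

```text
time: 2.92
position: [0.4932, -0.0656, 0.2623]
tool_rot: [0.457, 0.54, -0.447, 0.548]
ft_force: [-0.2, -0.2, -0.4]
grip_width: 0.0002
tool [[0.016, 0.983, 0.183], [0.004, 0.183, -0.983], [-1.0, 0.017, -0.001]] [ 0.4921 -0.0659  0.2621]
slot_a [([239.0, 230.0], [0.485, -0.143], 0.94), ([235.0, 132.0], [0.458, -0.017], 0.89), ([320.0, 137.0], [0.565, -0.004], 0.81)]
figurine [([278.0, 181.0], [0.524, -0.068], 0.69)]
remote [([372.0, 166.0], [0.64, -0.028], 0.64)]
cable_box []
cut [322. 134.  42.  69.] [[0.546, -0.042], [0.53, 0.036], [0.575, 0.043], [0.593, -0.035]] [0.561 0.001]
cut [239. 211.  41.  17.] [[0.456, -0.118], [0.458, -0.095], [0.503, -0.098], [0.502, -0.12]] [ 0.48  -0.108]
cut [318. 207.  38.  13.] [[0.554, -0.086], [0.596, -0.079], [0.6, -0.094], [0.557, -0.102]] [ 0.577 -0.09 ]
cut [238. 134.  36.  70.] [[0.436, 0.017], [0.477, 0.025], [0.491, -0.052], [0.448, -0.06]] [ 0.463 -0.017]
time: 3.6
position: [0.5093, -0.1682, 0.2622]
tool_rot: [0.457, 0.539, -0.448, 0.547]
ft_force: [-0.2, 0.2, -0.3]
grip_width: 0.0002
tool [[0.015, 0.983, 0.182], [0.005, 0.182, -0.983], [-1.0, 0.016, -0.002]] [ 0.5085 -0.1663  0.262 ]
slot_a [([319.0, 151.0], [0.583, -0.121], 0.8), ([240.0, 156.0], [0.485, -0.145], 0.71), ([325.0, 40.0], [0.561, 0.005], 0.7), ([239.0, 42.0], [0.462, -0.016], 0.58)]
figurine [([282.0, 97.0], [0.524, -0.066], 0.72)]
remote [([382.0, 81.0], [0.638, -0.026], 0.82)]
cable_box [([290.0, 102.0], [0.535, -0.069], 0.67)]
cut [238.  40.  41.  80.] [[0.446, -0.061], [0.434, 0.016], [0.477, 0.024], [0.491, -0.053]] [ 0.462 -0.017]
cut [330.  39.  44.  77.] [[0.543, -0.042], [0.532, 0.037], [0.576, 0.042], [0.59, -0.036]] [0.56  0.002]
cut [240. 153.  39.  64.] [[0.457, -0.104], [0.499, -0.095], [0.516, -0.172], [0.471, -0.182]] [ 0.485 -0.137]
cut [325. 150.  43.  66.] [[0.567, -0.163], [0.553, -0.084], [0.597, -0.078], [0.614, -0.157]] [ 0.583 -0.119]
```

View pics/v34.png

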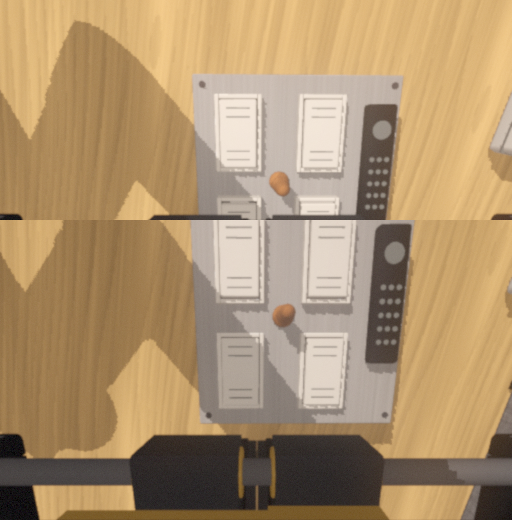

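The crops show all four covers. Their centres are about P1 (.462,-.017), P2 (.560,.002), P3 (.485,-.137) and P4 (.583,-.119). The spacing is about 100 x 122 mm and the yaw about 11°, so the measurements agree. I test P4 first, at its -y end, so that its other end stays visible to the wrist camera.

```bash
python3 -m inch '[[0,[0,41,-2],[0,0,-0.9]],[0,[0,41,-2],[0,0,0]],[0,[40,0,0],[0,0,0]],[0,[50,0,0],[0,0,0]],[0,[50,0,0],[0,0,0]],[0,[25,0,0],[0,0,0]],[0,[0,0,0],[0,0,0]]]'; python3 - <<'E'
from h import *
o=get_obs();T=R.from_quat(o["tool_rot"]).as_matrix();print(T.round(3).tolist(),o["position"],o["ft_force"])
print("to P4 -y end",(T.T@(np.array([.588,-.147,.084])-o["position"])*1000).round(1))
E
```

```text
time: 4.78
position: [0.5917, -0.1361, 0.0959]
tool_rot: [0.449, 0.546, -0.447, 0.548]
ft_force: [-0.2, -0.2, 0.0]
grip_width: 0.0002
[[0.004, 0.981, 0.196], [0.001, 0.196, -0.981], [-1.0, 0.004, -0.0]] [ 0.59171378 -0.13613896  0.09588339] [-0.24420054 -0.22249262  0.031199  ]
to P4 -y end [11.9 -5.8  9.9]
```

```bash
python3 -m inch '[[0,[3,-6,10],[0,0,0]],[0,[3,0,0],[0,0,0]],[0,[2,0,0],[0,0,0]],[0,[0,0,0],[0,0,0]]]'; for i in 1 2 3; do :; done; python3 -m inch '[[0,[2,0,0],[0,0,0]],[0,[0,0,0],[0,0,0]]]'
```

```text
time: 5.28
position: [0.5902, -0.1485, 0.0919]
tool_rot: [0.45, 0.543, -0.446, 0.55]
ft_force: [-0.4, -0.2, 0.3]
grip_width: 0.0003
time: 5.52
position: [0.5906, -0.1486, 0.0905]
tool_rot: [0.45, 0.543, -0.446, 0.551]
ft_force: [0.2, -0.1, 0.4]
grip_width: 0.0005
```

```bash
python3 -m inch '[[0,[3,0,0],[0,0,0]],[0,[2,0,0],[0,0,0]]]'|egrep 'posi|force'; python3 -m inch '[[0,[2,0,0],[0,0,0]]]'|egrep 'posi|force';  python3 -m inch '[[0,[1,0,0],[0,0,0]]]'|egrep 'posi|force'; python3 -m inch '[[0,[1,0,0],[0,0,0]]]'|egrep 'posi|force'
```

```text
position: [0.5907, -0.1486, 0.0853]
ft_force: [-0.0, 0.4, 0.0]
position: [0.5907, -0.1485, 0.083]
ft_force: [0.3, -0.0, -0.1]
position: [0.5906, -0.1485, 0.0817]
ft_force: [-1.0, 0.5, -0.1]
position: [0.5906, -0.1485, 0.0806]
ft_force: [0.1, 0.5, -0.2]
```

```bash
for i in 1; do python3 -m inch '[[0,[1,0,0],[0,0,0]]]'|egrep 'posi|force'; python3 -m inch '[[0,[1,0,0],[0,0,0]]]'|egrep 'posi|force'; python3 -m inch '[[0,[1,0,0],[0,0,0]]]'|egrep 'posi|force'; done
```

```text
position: [0.5906, -0.1485, 0.0796]
ft_force: [-0.1, 0.7, 0.8]
position: [0.5907, -0.1485, 0.0789]
ft_force: [-0.5, 0.1, 2.7]
position: [0.5907, -0.1485, 0.0783]
ft_force: [-1.2, 0.7, 4.4]
```

P4 stiffens at about 2.8 N/mm, so it is sound. Next is P2.

```bash
python3 -m inch '[[0,[-20,0,0],[0,0,0]],[0,[-30,0,0],[0,0,0]],[0,[0,0,-58],[0,0,0]],[0,[0,0,-58],[0,0,0]],[0,[10,0,0],[0,0,0]],[0,[10,0,0],[0,0,0]]]'; python3 - <<'E'
from h import *
o=get_obs();T=R.from_quat(o["tool_rot"]).as_matrix();print(T.round(3).tolist(),o["position"])
print((T.T@(np.array([.565,-.0255,.088])-o["position"])*1000).round(1))
E
```

```text
time: 7.28
position: [0.5698, -0.0338, 0.1085]
tool_rot: [0.452, 0.54, -0.446, 0.552]
ft_force: [1.0, 0.5, 0.2]
grip_width: 0.0005
[[0.018, 0.981, 0.194], [-0.004, 0.195, -0.981], [-1.0, 0.017, 0.008]] [ 0.56978749 -0.03376204  0.1084709 ]
[20.3 -3.4 -9.2]
```

```bash
python3 -m inch '[[0,[10,-3,-9],[0,0.4,-1]],[0,[9,0,0],[0,0,0]],[0,[0,0,0],[0,0,0]]]'|egrep 'posi|force';  python3 -m inch '[[0,[2,0,0],[0,0,0]],[0,[2,0,0],[0,0,0]]]'|egrep 'posi|force';for i in 1; do python3 -m inch '[[0,[1,0,0],[0,0,0]]]'|egrep 'posi|force'; python3 -m inch '[[0,[1,0,0],[0,0,0]]]'|egrep 'posi|force'; done
```

```text
position: [0.565, -0.0276, 0.0861]
ft_force: [-0.4, 0.3, -0.4]
position: [0.5655, -0.0285, 0.0819]
ft_force: [-0.2, 0.1, 0.2]
position: [0.5657, -0.0287, 0.0811]
ft_force: [0.9, 0.3, 0.3]
position: [0.5658, -0.0288, 0.0802]
ft_force: [0.1, -0.3, 0.6]
```

```bash
for i in 1; do python3 -m inch '[[0,[1,0,0],[0,0,0]]]'|egrep 'posi|force'; python3 -m inch '[[0,[1,0,0],[0,0,0]]]'|egrep 'posi|force'; done
```

```text
position: [0.5659, -0.0288, 0.0793]
ft_force: [-0.1, -0.1, 0.4]
position: [0.566, -0.0288, 0.0785]
ft_force: [-0.7, -0.6, 2.3]
```

```bash
python3 -m inch '[[0,[1,0,0],[0,0,0]]]'|egrep 'posi|force'
```

```text
position: [0.566, -0.0288, 0.0778]
ft_force: [-0.1, 0.5, 3.2]
```

P2 shows about 2.5 N/mm, so it also looks sound. Next is P1.

```bash
python3 -m inch '[[0,[-25,0,0],[0,0,0]],[0,[-45,0,0],[0,0,0]],[0,[0,-48,0],[0,0,0]],[0,[0,-48,0],[0,0,0]],[0,[20,0,0],[0,0,0]],[0,[15,0,0],[0,0,0]]]'; python3 - <<'E'
from h import *
o=get_obs();T=R.from_quat(o["tool_rot"]).as_matrix();print(T.round(3).tolist(),o["position"])
print((T.T@(np.array([.467,-.0445,.088])-o["position"])*1000).round(1))
E
```

```text
time: 9.28
position: [0.4715, -0.048, 0.1153]
tool_rot: [0.45, 0.543, -0.45, 0.548]
ft_force: [-0.1, -0.6, 0.3]
grip_width: 0.0007
[[0.005, 0.982, 0.19], [-0.004, 0.191, -0.982], [-1.0, 0.004, 0.005]] [ 0.4715148  -0.04795404  0.11532603]
[27.3 -3.9 -4.4]
```

```bash
python3 -m inch '[[0,[15,-4,-4],[0,0.3,0]],[0,[10,0,0],[0,0,0]],[0,[0,0,0],[0,0,0]]]'|egrep 'posi|force';  python3 -m inch '[[0,[2,0,0],[0,0,0]]]'|egrep 'posi|force';for i in 1; do python3 -m inch '[[0,[1,0,0],[0,0,0]]]'|egrep 'posi|force'; python3 -m inch '[[0,[1,0,0],[0,0,0]]]'|egrep 'posi|force'; done
```

```text
position: [0.4667, -0.0448, 0.0888]
ft_force: [-0.2, -0.1, 0.4]
position: [0.4674, -0.045, 0.0871]
ft_force: [0.1, 0.6, -0.4]
position: [0.4678, -0.0451, 0.0863]
ft_force: [-0.5, 0.3, 0.6]
position: [0.4682, -0.0452, 0.0855]
ft_force: [-0.0, 0.3, 0.5]
```

```bash
for i in 1; do python3 -m inch '[[0,[1,0,0],[0,0,0]],[0,[1,0,0],[0,0,0]]]'|egrep 'posi|force'; python3 -m inch '[[0,[1,0,0],[0,0,0]]]'|egrep 'posi|force';python3 -m inch '[[0,[1,0,0],[0,0,0]]]'|egrep 'posi|force';python3 -m inch '[[0,[1,0,0],[0,0,0]]]'|egrep 'posi|force'; done
```

```text
position: [0.4685, -0.0453, 0.0838]
ft_force: [-0.3, -0.4, -0.7]
position: [0.4685, -0.0453, 0.0828]
ft_force: [0.1, -0.1, -0.1]
position: [0.4685, -0.0453, 0.0817]
ft_force: [0.6, -0.8, -0.0]
position: [0.4685, -0.0453, 0.0806]
ft_force: [0.4, -0.2, 0.6]
```

```bash
python3 -m inch '[[0,[1,0,0],[0,0,0]]]'|egrep 'posi|force';python3 -m inch '[[0,[1,0,0],[0,0,0]]]'|egrep 'posi|force';python3 -m inch '[[0,[1,0,0],[0,0,0]]]'|egrep 'posi|force'
```

```text
position: [0.4685, -0.0453, 0.0795]
ft_force: [-0.2, 0.1, -0.1]
position: [0.4685, -0.0453, 0.0784]
ft_force: [0.0, -0.5, 0.4]
position: [0.4685, -0.0453, 0.0774]
ft_force: [0.2, 0.0, -0.8]
```

```bash
python3 -m inch '[[0,[1,0,0],[0,0,0]]]'|egrep 'posi|force';python3 -m inch '[[0,[1,0,0],[0,0,0]]]'|egrep 'posi|force'
```

```text
position: [0.4685, -0.0453, 0.0763]
ft_force: [0.0, 0.3, 1.4]
position: [0.4686, -0.0453, 0.0754]
ft_force: [-0.7, 1.3, 2.5]
```

```bash
python3 -m inch '[[0,[1,0,0],[0,0,0]]]'|egrep 'posi|force'
```

```text
position: [0.4686, -0.0454, 0.0745]
ft_force: [-1.2, 0.1, 4.5]
```

P1 gives about 2 N/mm up to 4.5 N, so it is probably sound. P3 is next and should show a clear contrast.

```bash
python3 -m inch '[[0,[-25,0,0],[0,0,0]],[0,[-48,0,0],[0,0,0]],[0,[0,-3,56],[0,0,0]],[0,[0,0,56],[0,0,0]],[0,[20,0,0],[0,0,0]],[0,[15,0,0],[0,0,0]]]'; python3 - <<'E'
from h import *
o=get_obs();T=R.from_quat(o["tool_rot"]).as_matrix();print(T.round(3).tolist(),o["position"])
print((T.T@(np.array([.490,-.1645,.088])-o["position"])*1000).round(1))
E
```

```text
time: 12.15
position: [0.4893, -0.1602, 0.1148]
tool_rot: [0.451, 0.542, -0.448, 0.55]
ft_force: [-1.1, -0.6, 1.1]
grip_width: 0.0005
[[0.012, 0.981, 0.192], [-0.003, 0.192, -0.981], [-1.0, 0.012, 0.006]] [ 0.48926075 -0.16015301  0.11477636]
[26.8 -0.4  4.3]
```

```bash
python3 -m inch '[[0,[15,0,4],[0,0.3,-0.7]],[0,[10,0,0],[0,0,0]],[0,[0,0,0],[0,0,0]]]'|egrep 'posi|force';  python3 -m inch '[[0,[2,0,0],[0,0,0]]]'|egrep 'posi|force';for i in 1; do python3 -m inch '[[0,[1,0,0],[0,0,0]]]'|egrep 'posi|force'; python3 -m inch '[[0,[1,0,0],[0,0,0]]]'|egrep 'posi|force'; python3 -m inch '[[0,[1,0,0],[0,0,0]]]'|egrep 'posi|force';python3 -m inch '[[0,[1,0,0],[0,0,0]]]'|egrep 'posi|force'; done
```

```text
position: [0.4896, -0.164, 0.0872]
ft_force: [0.2, -0.2, -0.1]
position: [0.4898, -0.1639, 0.0853]
ft_force: [0.4, 0.4, 0.1]
position: [0.4899, -0.1638, 0.0845]
ft_force: [-1.0, 0.1, 1.0]
position: [0.4901, -0.1637, 0.0838]
ft_force: [0.4, -0.5, 0.0]
position: [0.4902, -0.1638, 0.0831]
ft_force: [-0.3, 0.2, -0.5]
position: [0.4903, -0.1638, 0.0822]
ft_force: [-0.5, -0.6, 2.6]
```

```bash
python3 -m inch '[[0,[1,0,0],[0,0,0]]]'|egrep 'posi|force';python3 -m inch '[[0,[1,0,0],[0,0,0]]]'|egrep 'posi|force'; python3 -m inch '[[0,[1,0,0],[0,0,0]]]'|egrep 'posi|force'
```

```text
position: [0.4903, -0.1638, 0.0813]
ft_force: [-0.0, 0.8, 0.7]
position: [0.4904, -0.1639, 0.0808]
ft_force: [-1.5, 0.2, 11.5]
position: [0.4904, -0.1639, 0.0808]
ft_force: [-2.7, 1.7, 11.5]
```

P3 behaves differently. It gives softly from .083 to .081 and then meets a hard stop, as a see-saw would. I take a picture while it is pressed and another released, to confirm that it rocks.

```bash
cat > snap.py <<'E'
from h import *
import sys
im=imaging.camera("wrist");cv2.imwrite(f"pics/{sys.argv[1]}.png",im[:,:,::-1])
o=get_obs();print(o["position"],o["ft_force"].round(1))
E
python3 snap.py p3a; python3 -m inch '[[0,[-4,0,0],[0,0,0]],[0,[-3,0,0],[0,0,0]],[0,[0,0,0],[0,0,0]]]'; python3 snap.py p3b
python3 - <<'E'
from h import *
a,b=[cv2.resize(cv2.imread(f"pics/{n}.png")[60:300,150:400],None,fx=1.6,fy=1.6,interpolation=cv2.INTER_CUBIC) for n in("p3a","p3b")]
cv2.imwrite("pics/p3.png",np.hstack([a,b]))
E
```

```text
[ 0.49038245 -0.16391451  0.08082496] [-2.5  0.9 10.1]
time: 13.95
position: [0.4906, -0.164, 0.0882]
tool_rot: [0.449, 0.546, -0.45, 0.546]
ft_force: [0.1, 0.6, 0.3]
grip_width: 0.0003
[ 0.4904583  -0.16391905  0.08808615] [ 0.  -0.8 -0.4]
```

View pics/p3.png

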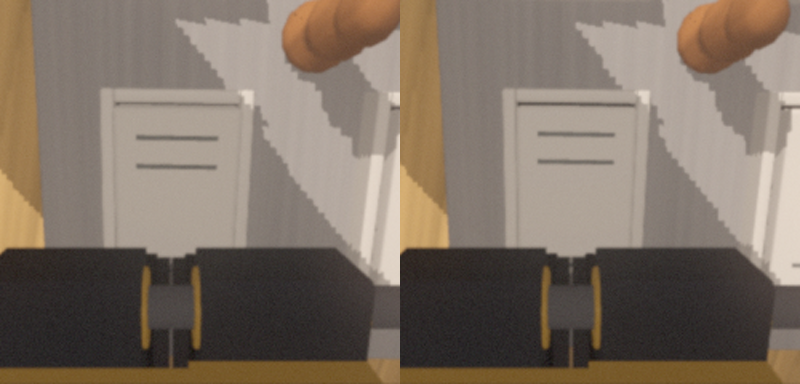

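The left half is pressed and the right half released. The dark gap at the cover's far edge (row ~104) nearly shuts when pressed, and the printed lines spread from 27 to 29 px, more than the 3% scale change accounts for. So the far end rises: P3 rocks and is the loose cover. I move to its middle.

```bash
python3 -m inch '[[0,[0,0,-26],[0,0,0]],[0,[0,0,0],[0,0,0]]]';  python3 -m inch '[[0,[2,0,0],[0,0,0]],[0,[2,0,0],[0,0,0]]]'|egrep 'posi|force'; python3 -m inch '[[0,[1,0,0],[0,0,0]]]'|egrep 'posi|force'; python3 -c "
from h import *
o=get_obs();T=R.from_quat(o['tool_rot']).as_matrix();print(T.round(3).tolist(),(T.T@(np.array([.485,-.1375,.083])-o['position'])*1000).round(1))"
```

```text
time: 14.25
position: [0.4853, -0.1383, 0.0876]
tool_rot: [0.449, 0.546, -0.45, 0.546]
ft_force: [-0.7, -0.4, -0.1]
grip_width: 0.0007
position: [0.4865, -0.1397, 0.0834]
ft_force: [-0.4, 0.3, -0.3]
position: [0.4867, -0.1401, 0.0827]
ft_force: [-2.5, 2.0, 11.3]
[[0.001, 0.981, 0.192], [-0.002, 0.192, -0.981], [-1.0, 0.001, 0.002]] [-0.3 -1.2 -2.9]
```

The press point is 3 mm off-centre, so I lift a little, correct it, and then press.

```bash
python3 -m inch '[[0,[-3,0,0],[0,0,0]],[0,[0,-1,-4],[0,0,0]],[0,[0,0,0],[0,0,0]]]'|egrep 'posi|force';python3 -m inch '[[0,[2,0,0],[0,0,0]]]'|egrep 'posi|force'; python3 -m inch '[[0,[2,0,0],[0,0,0]]]'|egrep 'posi|force'; python3 -m inch '[[0,[1,0,0],[0,0,0]]]'|egrep 'posi|force'
```

```text
position: [0.4851, -0.137, 0.0857]
ft_force: [1.2, -0.7, -0.1]
position: [0.4852, -0.1371, 0.0837]
ft_force: [0.4, -0.5, 0.3]
position: [0.4851, -0.137, 0.0822]
ft_force: [-3.1, 1.0, 15.1]
position: [0.4851, -0.137, 0.0822]
ft_force: [-2.2, 0.9, 12.9]
```

```bash
for i in 1; do python3 -m inch '[[0,[2,0,0],[0,0,0]]]'|egrep 'posi|force'; python3 -m inch '[[0,[2,0,0],[0,0,0]]]'|egrep 'posi|force'; python3 -m inch '[[0,[2,0,0],[0,0,0]]]'|egrep 'posi|force'; done
```

```text
position: [0.4851, -0.137, 0.0815]
ft_force: [-3.3, 1.7, 14.7]
position: [0.4851, -0.137, 0.081]
ft_force: [-2.2, 2.1, 14.0]
position: [0.4851, -0.137, 0.0804]
ft_force: [-2.8, 1.5, 14.4]
```

```bash
for i in 1; do python3 -m inch '[[0,[2,0,0],[0,0,0]],[0,[2,0,0],[0,0,0]]]'|egrep 'posi|force'; python3 -m inch '[[0,[2,0,0],[0,0,0]],[0,[2,0,0],[0,0,0]]]'|egrep 'posi|force'; python3 -m inch '[[0,[2,0,0],[0,0,0]]]'|egrep 'posi|force'; done
```

```text
position: [0.4851, -0.137, 0.0795]
ft_force: [-2.7, 1.0, 15.4]
position: [0.4851, -0.1371, 0.0787]
ft_force: [-3.2, 1.5, 18.2]
position: [0.4851, -0.1371, 0.0787]
ft_force: [-3.9, 2.2, 20.1]
```

```bash
python3 -m inch '[[0,[2.5,0,0],[0,0,0]]]'|egrep 'posi|force';python3 -m inch '[[0,[2.5,0,0],[0,0,0]]]'|egrep 'posi|force'; python3 -m inch '[[0,[-4,0,0],[0,0,0]],[0,[-4,0,0],[0,0,0]],[0,[0,0,27],[0,0,0]],[0,[0,0,0],[0,0,0]]]'
```

```text
position: [0.4852, -0.1371, 0.0786]
ft_force: [-5.3, 1.3, 26.7]
position: [0.4851, -0.1371, 0.0786]
ft_force: [-4.0, 2.0, 22.7]
time: 17.12
position: [0.4907, -0.1637, 0.0875]
tool_rot: [0.448, 0.543, -0.449, 0.55]
ft_force: [0.1, 0.4, 0.0]
grip_width: 0.0006
```

The cover hit a firm stop 4 mm down. I check it with a light press at its end.

```bash
python3 -m inch '[[0,[3,0,0],[0,0,0]],[0,[3,0,0],[0,0,0]]]'|egrep 'posi|force';for i in 1; do python3 -m inch '[[0,[1,0,0],[0,0,0]]]'|egrep 'posi|force'; python3 -m inch '[[0,[1,0,0],[0,0,0]]]'|egrep 'posi|force'; done
```

```text
position: [0.4895, -0.1624, 0.0806]
ft_force: [-0.7, 0.7, 0.2]
position: [0.489, -0.1616, 0.0791]
ft_force: [-0.4, 0.4, 0.0]
position: [0.489, -0.1615, 0.0787]
ft_force: [-2.3, -1.0, 14.9]
```

The end is hard at the same height (.0787), so the cover is level and no longer rocks. I withdraw and take a last look.

```bash
python3 -m inch '[[0,[-30,0,0],[0,0,0]],[0,[-50,0,0],[0,0,0]],[0,[-50,0,0],[0,0,0]],[0,[-50,0,0],[0,0,0]],[0,[0,0,0],[0,0,0]]]'; python3 look.py 9; python3 - <<'E'
from h import *
s=imaging.camera("side")[140:260,160:360,::-1]
cv2.imwrite("pics/fin.png",np.hstack([cv2.imread("pics/w9.png")[:300,100:],cv2.resize(s,(380,228))[:,:]if 0 else cv2.copyMakeBorder(cv2.resize(s,(380,228)),0,72,0,0,0)]))
E
```

```text
time: 18.25
position: [0.488, -0.1591, 0.2634]
tool_rot: [0.447, 0.546, -0.449, 0.549]
ft_force: [0.8, 0.6, 1.0]
grip_width: 0.0004
tool [[-0.003, 0.98, 0.197], [-0.002, 0.197, -0.98], [-1.0, -0.003, 0.001]] [ 0.4864 -0.1583  0.2612]
slot_a [([345.0, 57.0], [0.559, -0.001], 0.93), ([259.0, 163.0], [0.485, -0.143], 0.71), ([340.0, 162.0], [0.586, -0.121], 0.62), ([261.0, 53.0], [0.461, -0.016], 0.58)]
figurine [([304.0, 107.0], [0.525, -0.065], 0.73)]
remote [([402.0, 94.0], [0.637, -0.027], 0.65)]
cable_box [([312.0, 109.0], [0.535, -0.066], 0.92)]
cut [263.  51.  41.  84.] [[0.433, 0.017], [0.476, 0.025], [0.493, -0.052], [0.448, -0.062]] [ 0.462 -0.017]
cut [342. 163.  42.  65.] [[0.564, -0.164], [0.551, -0.083], [0.596, -0.079], [0.612, -0.159]] [ 0.58 -0.12]
cut [259. 162.  36.  65.] [[0.454, -0.104], [0.498, -0.095], [0.515, -0.172], [0.469, -0.181]] [ 0.484 -0.137]
cut [349.  50.  47.  79.] [[0.543, -0.043], [0.528, 0.036], [0.573, 0.043], [0.592, -0.036]] [0.559 0.001]
```

View pics/fin.png

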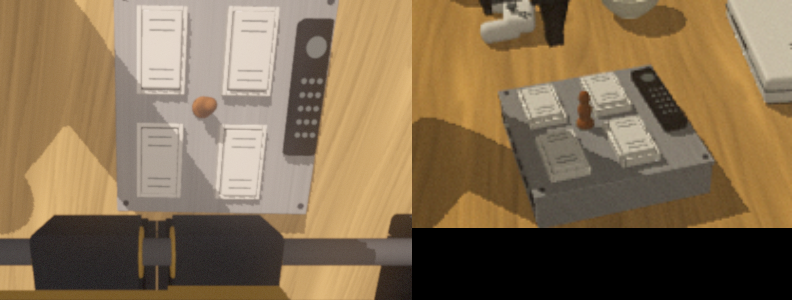

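All four covers are in place, the figurine stands at about (204,105), the remote is unmoved, and the arm is clear.

```bash
python3 -c "
from rig import robot
print(robot.hand_in())"
```

```text
the job is handed in; nothing more can be done
None
```

I found the loose cover, the near cover on the robot's right at about (0.485, -0.137), pressed it home, and handed the job in after about 18 s of robot time.

- **Finding it:** I pressed all four covers near their -y end. Three gave springily at about 2 to 2.8 N/mm, with at most 4.5 N on any of them. The loose one gave softly for about 2 mm and then met a hard stop. That test peaked at about 11.5 N, more than the light press I intended, but only on the loose cover. Pictures pressed and released also suggested it tilted.
- **Pressing it home:** My first press on its middle was 3 mm off-centre and reached 11 N, so I lifted slightly and corrected it. The cover then crept down at 14–15 N, a little under the 16 N given. It stopped about 4 mm down, and I held it there at 20–27 N.
- **Last checks:** Pressed again at its end (peak about 15 N), it was hard at the same height as its middle (0.0787 m), so it sits level and no longer rocks. The figurine and remote measured within 3 mm of where they first were. I did not re-measure the controllers, bowl or mug.

No check failed. The stiffness of the cover at (0.462, -0.017) was the least clear of the three sound ones, at about 2 N/mm with some noise.

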